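# Move the battery pack from the charger to the bench stirrer

## Task

The charged battery pack is locked in the charger: press it down once so that it pops up, take it out, put it into the empty bay of the stirrer and press it down until it stays locked down there. Press and push gently all the way, leave the charger's bay empty and popped up, and do not disturb the beaker, weight, spatula, brush and bowl that stand or lie around.

Things in the scene. Friction and masses are not known exactly. Their poses are not given: they have to be found in the camera images.
- pack: the battery pack: plain black upright block 60 x 40 x 56 mm (x, y, z), about 100 g; origin at the centre of its underside, z up. Top 3 mm and bottom 4 mm are stepped in by 2.5 mm all round; the full-width sides, 40 mm apart across y, run from 4 to 53 mm above its underside. Fits a bay either way round. Locked, it stands 6 mm above the case; popped up, 18 mm
- pack_top (a point): centre of the pack's flat top, 56 mm above its underside
- charger: the charger: fixed plain grey block 130 x 110 x 72 mm high (x, y, z) with one bay in the middle of its top; origin at the centre of its underside. The pack starts locked in it
- charger_mouth (a point): centre of the charger's bay, level with the case top (72 mm above its underside), axes as the charger's. The bay is 63 x 43 mm (x, y), 1.5 mm to spare round the pack, its mouth bevelled 4 mm all round at 45 degrees
- stirrer: the magnetic stirrer: fixed white case 220 x 130 x 72 mm high (x, y, z), origin at the centre of its underside. Round steel plate 104 mm across and 6 mm high on top, centred 50 mm towards +x; empty bay, same as the charger's, centred 55 mm towards -x
- stirrer_mouth (a point): centre of the stirrer's bay, level with the case top, axes as the stirrer's; bay 63 x 43 mm (x, y), same bevel
- charger_carriage (a joint): sprung carriage under the pack in the charger's bay, metres pressed down: 0 popped up (its top 38 mm below the case top), 0.0115 locked, 0.0195 hard stop. Push-push catch: pressed past 0.0185 and let go, it changes between popped up and locked; pressed less, it returns as it was. It pushes up with 2 N at 0, rising to 3.5 N at the stop, and takes 0.5 s to pop up. Starts locked
- stirrer_carriage (a joint): the same carriage and catch in the stirrer's bay; starts popped up and empty
- beaker: empty glass beaker, 68 mm across and 60 mm high, standing on the stirrer's steel plate; origin at the centre of its underside
- weight: steel paper weight with a knob, 60 mm across and 62 mm high, on the table; origin at the centre of its underside
- spatula: spatula lying on the table, 190 mm long along its x; origin at its middle, on the table
- brush: flat brush lying on the table, 180 mm long along its x; origin at its middle, on the table
- dish: small white bowl on the table, 70 mm across and 30 mm high; origin at the centre of its underside
Things that resemble listed ones, but are neither listed nor needed, are in the scene too. There is more than one size of the charger; the job needs the middle-sized. There is more than one size of the pack; the one meant has the size given above.

How it is judged (in metres and radians):
On the way, in this order (a step that is already met when the one before it is completed fails the run):
1. the pack has popped up in the charger's bay (value of joint charger_carriage below 0.003 m and horizontal distance between pack and charger_mouth below 0.006 m and z of pack in the frame of charger_mouth below -0.03 m), for 0.1 s.
2. the pack is out of the charger (z of pack in the frame of charger_mouth above 0.005 m), for 0.1 s.
3. the pack is pressed deep into the stirrer's bay (value of joint stirrer_carriage above 0.016 m and horizontal distance between pack and stirrer_mouth below 0.006 m), for 0.05 s.
At the end, for the whole second after the job is handed in: the pack stands at rest in the stirrer's bay (within 5 mm of its centre, within 0.08 rad of upright, its underside at least 46 mm below the case top) with the stirrer's carriage locked (joint between 0.009 and 0.0135), and the charger's carriage is popped up (joint below 0.003) (value of joint stirrer_carriage between 0.009 and 0.0135 m and value of joint charger_carriage below 0.003 m and horizontal distance between pack and stirrer_mouth below 0.005 m and z of pack in the frame of stirrer_mouth below -0.046 m and angle between pack's own z axis and vertical below 0.08 rad and linear speed of pack below 0.02 m/s); the robot touches nothing.
It fails at once if the pack is pressed or pushed against the charger or the stirrer, or anything in their bays, with more than 20 N (contact force between pack and charger above 20 N or contact force between pack and stirrer above 20 N).
It fails at once if one of the loose things (beaker, weight, spatula, brush, bowl) is moved by more than 15 mm (distance of any of beaker, weight, spatula, brush, dish from where it was at the start of the episode above 0.015 m).
It also fails if it takes over 70 s, if anything falls off the work surface, if the arm or the gripper's body presses on something with over 40 N, if the wrist force passes 120 N, or if a joint passes its speed limit or range.

## Robot

A 6-joint arm with a two-finger parallel gripper is mounted at the origin on the work surface. World frame = base frame: x ahead of the robot, y to its left, z up, the work surface at z = 0. Lengths are in mm, angles in rad, forces in N, time in s.
With the tool pointing down it reaches from about 300 to 750 mm from the base axis. Payload 8.5 kg.
Tool frame: the origin (TCP) lies midway between the tips of the shut fingers; the grasp point (between the pads) lies 19 mm behind it (env.pinch_z is the distance from the TCP to the grasp point, in mm); z points along the fingers, y is the line along which they close (so a half turn about z gives the same grasp; the last joint's range is limited). The gripper opens to 88 mm and grips with 3 to 60 N. Pads are 18 mm wide; open, the fingers measure 123 mm over their backs; the gripper's body (75 mm by 187 mm) begins 45 mm behind the grasp point.
Start: joints at [-1.4, 0.381, 1.297, -0, 1.464, -0.215], TCP at [206.958, -509.557, 211.448] pointing down, gripper open.
Joint ranges: [-3.11, 3.11], [-0.89, 2.33], [0.22, 2.48], [-1.42, 4.56], [0.17, 2.85], [-2.88, 2.88]. Speed limits (rad/s): [2.39, 2.39, 3.14, 3.14, 3.14, 3.14].

## Interface

Orientations are given as a 3x3 rotation matrix whose columns are the frame's x, y, z axes.
In Python, from bench import env, vision gives the robot as it stands.
- The arm moves only by the tool play_rows, never from a script. Its argument "moves" is a list of rows, each an object with "slide": the shift along the tool's x, y, z in cm, a list of three; "roll": the turn about the tool's z in rad; "claw": the finger opening in cm, from 0 to 8.81. A call has 1 to 10 rows; each row shifts and turns the commanded pose from where the row before left it, along the tool's axes as they then stand; what a row does not reach is not made up. A row lasts 1/8 s, in which the tool goes at most 62.5 mm and 10.7 degrees, less where a joint would pass 70% of its speed; a pose out of reach is approached as far as the arm can. A call with a gripper value outside its range is refused whole. The fingers move at their own pace and stop on an object; "newtons" is the grip in N (left out, the last holds). Time passes only in rows, so rows that do not move let the fingers close. It gives the time, the measured TCP pose, the force, the opening and the grip force at its end, in the units of the state.
- env.state(): the state, without advancing time (a new reading comes with each control period).
- vision.camera(name): name is "scene" or "top"; returns a dict with "color" (400x640x3 uint8, blue, green, red), "intrinsics" (3x3 intrinsics, pixels), "camera_from_world" (4x4, takes a point from world to camera coordinates). Camera axes: x right, y up, looking along -z (the intrinsics and any distortion apply to the point x, -y, -z); pixel columns grow to the right and rows downward; lengths in mm; the calibration is good to about 2 mm. A picture is of the moment at which its call begins. There is no depth.
- env.hand_in(): hands the job in; it is judged then, once.
Trained networks look in a picture, given as the dict that the camera call returned (one of the last four; its "shot" number tells which), for a name from the list of things; names that differ only in an ending like _2 or _b are one class to them, and where a whole thing is asked for, a point or a joint stands for the part that bears it (a point fixed in the world has none). Each returns a list of dicts, best first, with "p" (0 to 1); they miss things now and then, are a little off and sometimes report something else, mostly with a low value. They report only what shows in the picture. A call takes as long as a camera call. They do not tell look-alikes from the thing itself.
- vision.spot_in(query, picture): "location" ([x, y, z] in mm, in the coordinates of the camera as it stood for that picture, good to about 4 mm: the middle of the surface that is visible of it).
- vision.tip_of(query, picture): "location" ([x, y, z] in mm, in the coordinates of the camera as it stood for that picture, good to about 4 mm: a listed point, or the origin of a listed thing).
The state is a dict: "clock": time; "joint_positions": joint angles; "joint_vel": joint speeds; "joint_efforts": joint torques, N m; "ee_pos": TCP position; "ee_rot": TCP orientation; "ft_force": force on the tool from outside, world axes, zero at the start; "moment": the same for the moment, N m; "grip_width": finger opening in mm; "gripper_force": force on a finger pad.
Only numpy, scipy, OpenCV 4.12 (cv2) and the standard library are available. Lean on these libraries where they do the work, as an engineer would, in place of code of your own. Each camera call takes 0.05 s, during which the arm holds its last target. There are 200 camera calls.

## Working session

There is one attempt and no reset: what is moved stays moved. The work goes in short steps, Python scripts to look and compute and a tool call to move; the robot and the scene stay as the last step left them, time stands still between calls to the robot, and variables do not carry over. Pictures are saved under pics/ and viewed, at most 10 in all, crops included, and the job is handed in when it is done.

Besides the shell and the picture viewer there is one more tool, called after "Request:" as name(argument=value, ...) on one line, values as JSON. play_rows: Moves the arm, as the interface text tells. Its arguments: {"type":"object","properties":{"moves":{"type":"array","items":{"type":"object","properties":{"slide":{"type":"array","items":{"type":"number"}},"roll":{"type":"number"},"claw":{"type":"number"}}}},"newtons":{"type":"number"}},"required":["moves"]}

```bash
mkdir -p pics; cat > h.py <<'E'
import numpy as np, cv2
from bench import env, vision
def w(pic,p):
    M=np.linalg.inv(np.array(pic["camera_from_world"])); return (M@np.r_[p,1])[:3]
def px(pic,P):
    c=(np.array(pic["camera_from_world"])@np.r_[P,1])[:3]; q=np.array(pic["intrinsics"])@[c[0],-c[1],-c[2]]; return q[:2]/q[2]
def ray(pic,u,v,z):
    M=np.linalg.inv(np.array(pic["camera_from_world"])); d=np.linalg.inv(np.array(pic["intrinsics"]))@[u,v,1]
    d=M[:3,:3]@[d[0],-d[1],-d[2]]; o=M[:3,3]; return o+d*(z-o[2])/d[2]
E
python3 - <<'E'
from h import *
for c in("top","scene"):
    p=vision.camera(c); cv2.imwrite(f"pics/{c}1.png",p["color"])
    print(c,p.keys(),np.linalg.inv(np.array(p["camera_from_world"]))[:3,3].round())
    for q in("pack","pack_top","charger","charger_mouth","stirrer","stirrer_mouth","beaker","weight","dish","spatula","brush"):
        for d in vision.tip_of(q,p):
            if d["p"]>.3:
                P=w(p,d["location"]);print(q,round(d["p"],2),P.round(),px(p,P).round())
E
```

```text
top dict_keys(['color', 'intrinsics', 'camera_from_world', 'shot']) [ 443.  -37. 1203.]
pack 0.76 [ 611. -297.    4.] [429. 161.]
pack_top 0.81 [ 614. -301.   39.] [433. 158.]
pack_top 0.7 [ 579. -188.   80.] [389. 170.]
charger 0.83 [ 581. -186.   -1.] [384. 174.]
charger 0.75 [ 229. -261.    2.] [417. 315.]
charger 0.68 [429. -11.  -3.] [316. 234.]
charger 0.55 [ 400. -156.   -0.] [373. 246.]
charger 0.35 [ 582. -190.   73.] [390. 170.]
charger_mouth 0.75 [590.  -3.   3.] [312. 170.]
charger_mouth 0.73 [ 581. -188.   71.] [389. 170.]
charger_mouth 0.65 [ 227. -257.   96.] [423. 323.]
charger_mouth 0.57 [ 401. -154.   48.] [375. 246.]
stirrer 0.6 [497. 206.   3.] [229. 208.]
stirrer_mouth 0.72 [442. 209.  74.] [222. 230.]
beaker 0.55 [552. 208.  74.] [222. 183.]
weight 0.57 [595.  -5.   2.] [313. 169.]
dish 0.56 [703.   2.   2.] [310. 127.]
dish 0.48 [ 579. -188.   -1.] [385. 175.]
spatula 0.76 [430. -11.  -3.] [315. 234.]
scene dict_keys(['color', 'intrinsics', 'camera_from_world', 'shot']) [ 956. -301.  962.]
pack 0.89 [ 581. -189.   19.] [264. 261.]
pack 0.77 [ 613. -309.    3.] [222. 308.]
pack 0.49 [437. 210.  70.] [378. 116.]
pack_top 0.93 [ 581. -190.   81.] [261. 250.]
pack_top 0.86 [ 612. -304.   39.] [221. 300.]
charger 0.91 [ 399. -154.   -3.] [238. 195.]
charger 0.65 [ 227. -261.    4.] [163. 163.]
charger 0.6 [ 574. -188.    0.] [264. 262.]
charger_mouth 0.98 [ 578. -185.   71.] [263. 249.]
charger_mouth 0.85 [ 399. -153.   46.] [235. 184.]
charger_mouth 0.6 [ 226. -257.   95.] [153. 139.]
stirrer 0.72 [494. 206.  -2.] [388. 152.]
stirrer 0.49 [802. -12.  -2.] [396. 305.]
stirrer_mouth 0.81 [439. 211.  71.] [379. 116.]
beaker 0.56 [546. 209.  75.] [407. 147.]
weight 0.57 [593.  -7.  -0.] [339. 226.]
dish 0.75 [698.  -1.  -2.] [369. 262.]
spatula 0.61 [543. 209.  72.] [407. 147.]
brush 0.71 [802. -10.  -2.] [396. 304.]
```

View pics/top1.png

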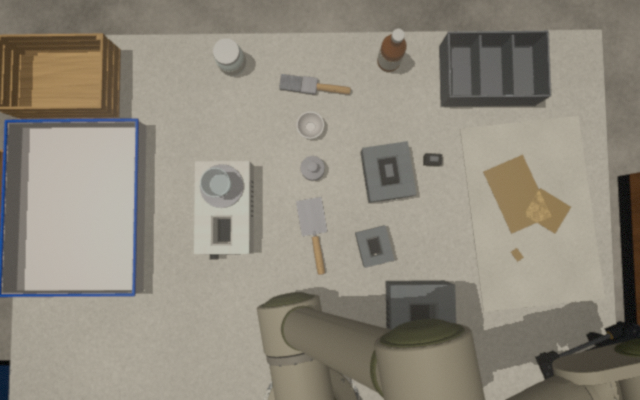

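View pics/scene1.png

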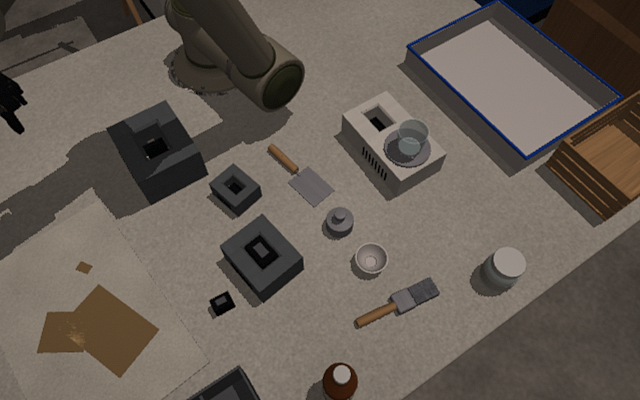

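Three charger-like blocks show in the top picture: (375,246) is small, about 48 mm high; (389,170) is about 72 mm high; (420,310) is large, about 96 mm high. The one at (389,170) is the middle size and holds a pack. The loose block at (433,158) is a smaller look-alike of the pack. The stirrer is at (222,208) with its bay at (222,230). Next I fit the outlines and confirm in a crop.

```bash
cat >> h.py <<'E'
from scipy.optimize import minimize
def rect(cx,cy,a,b,z): return [np.array([cx+s*a/2,cy+t*b/2,z]) for s,t in((-1,-1),(1,-1),(1,1),(-1,1))]
def tf(pts,x,y,th):
    c,s=np.cos(th),np.sin(th); return [np.array([x+c*p[0]-s*p[1],y+s*p[0]+c*p[1],p[2]]) for p in pts]
def fit(pics,rects,x0,R=12,T=.25):
    gs=[]
    for p in pics:
        g=cv2.GaussianBlur(cv2.cvtColor(p["color"],cv2.COLOR_BGR2GRAY).astype(np.float32),(0,0),.8)
        gs.append(np.hypot(cv2.Sobel(g,5,1,0),cv2.Sobel(g,5,0,1)))
    for i in range(len(gs)): gs[i]=np.minimum(gs[i],80)
    def cost(v):
        s=0
        for p,g in zip(pics,gs):
            for r in rects:
                q=tf(r,*v); pts=[]
                for i in range(4):
                    for t in np.linspace(0,1,30): pts.append(px(p,q[i]*(1-t)+q[(i+1)%4]*t))
                pts=np.array(pts,np.float32)
                s-=cv2.remap(g,pts[:,0].copy(),pts[:,1].copy(),1).mean()
        return s
    best=min(((cost((x0[0]+a,x0[1]+b,x0[2]+c)),(x0[0]+a,x0[1]+b,x0[2]+c)) for a in np.arange(-R,R+1,4) for b in np.arange(-R,R+1,4) for c in np.arange(-T,T+.01,.05)))
    r=minimize(cost,best[1],method="Nelder-Mead",options=dict(initial_simplex=np.array([best[1]]*4)+np.array([[0,0,0],[3,0,0],[0,3,0],[0,0,.04]])))
    return r.x,r.fun
def draw(im,p,r,v,k,o,col):
    q=np.array([(px(p,a)+.5-o)*k for a in tf(r,*v)],int); cv2.polylines(im,[q],True,col,1)
CH=[rect(0,0,130,110,72),rect(0,0,71,51,72)]; ST=[rect(0,0,220,130,72),rect(-55,0,71,51,72)]
E
python3 - <<'E'
from h import *
t=vision.camera("top"); s=vision.camera("scene")
tiles=[]
for n,R,x0 in(("ch",CH,(580,-188,.15)),("st",ST,(496,208,0))):
    both=fit([t,s],R,x0); a=fit([t],R,x0); b=fit([s],R,x0)
    for nm,f in(("both",both),("top",a),("scene",b)): print(n,nm,f[0].round(3),round(f[1],1))
    for p in(t,s):
        c=px(p,[both[0][0],both[0][1],72]); o=np.maximum((c-[50,37]).astype(int),0); k=4
        im=cv2.resize(p["color"][o[1]:o[1]+75,o[0]:o[0]+100],None,fx=k,fy=k,interpolation=cv2.INTER_CUBIC)
        im=cv2.convertScaleAbs(im,alpha=1.5,beta=10)
        for r in R: draw(im,p,r,both[0],k,o,(0,255,0))
        if n=="ch": draw(im,p,rect(0,0,55,35,78),both[0],k,o,(0,0,255))
        tiles.append(cv2.resize(im,(400,300)))
cv2.imwrite("pics/fit1.png",np.vstack([np.hstack(tiles[:2]),np.hstack(tiles[2:])]))
E
```

```text
ch both [ 5.78265e+02 -1.89562e+02  1.48000e-01] -245.8
ch top [ 5.79615e+02 -1.89394e+02  1.88000e-01] -111.3
ch scene [ 5.79098e+02 -1.89493e+02  1.39000e-01] -135.5
st both [ 4.96471e+02  2.09305e+02 -4.00000e-03] -279.6
st top [4.96601e+02 2.10707e+02 4.00000e-03] -136.9
st scene [ 4.96046e+02  2.07499e+02 -1.00000e-03] -150.0
```

View pics/fit1.png

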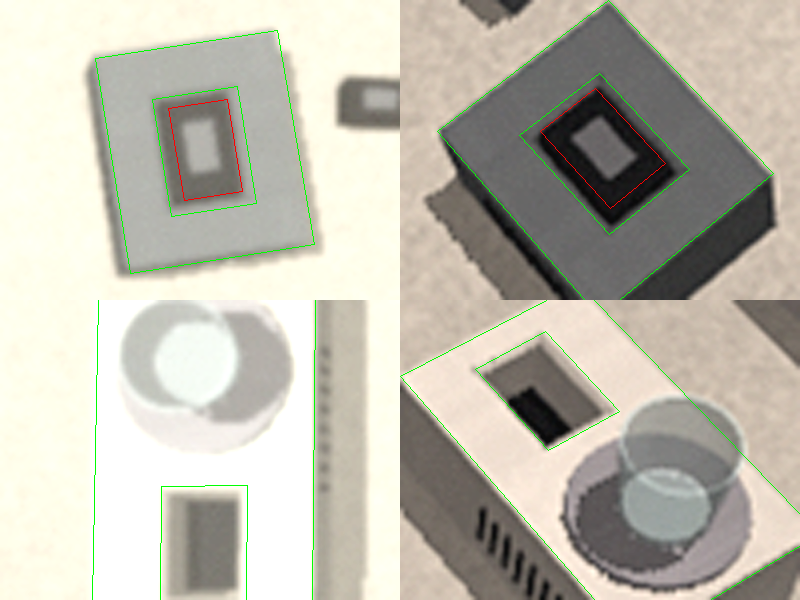

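The crop confirms it: the green outline sits on the 72 mm charger, centred near (579,-189.5) with yaw about 0.155, and the pack is in its bay. The stirrer is at yaw 0 with its bay centre near (441,209). I set out for a point above the charger.

```bash
cat >> h.py <<'E'
def go(x,y,z,yaw):
    s=env.state(); R=np.array(s["ee_rot"]); p=np.array(s["ee_pos"])
    cur=np.arctan2(R[1,1],R[0,1])-np.pi/2   # yaw of tool y axis minus 90deg
    d=(yaw-cur+np.pi/2)%np.pi-np.pi/2
    print("slide cm",(R.T@(np.array([x,y,z])-p)/10).round(2),"roll",round(-d,3),"yaw",round(cur,3),"pos",p.round(2),"q6",round(s["joint_positions"][5],2),"F",np.round(s["ft_force"],1),"t",round(s["clock"],2))
    if abs(R[2,2]+1)>1e-3: print("tilt",R.round(3))
E
python3 -c "
from h import *
print(np.round(env.state()['ee_rot'],3)); go(579,-189.5,150,.155)"
```

```text
[[ 0.927  0.376  0.   ]
 [ 0.376 -0.927  0.   ]
 [ 0.    -0.    -1.   ]]
slide cm [ 46.51 -15.65   6.15] roll 0.231 yaw -2.756 pos [ 206.96 -509.55  211.46] q6 -0.22 F [-0.4  0.1 -0.8] t 1.3
```

Request:
play_rows(moves=[{"slide":[4.6,-1.5,0],"roll":0,"claw":0},{"slide":[4.6,-1.5,0],"roll":0,"claw":0},{"slide":[4.6,-1.5,0],"roll":0,"claw":0},{"slide":[4.6,-1.5,0],"roll":0,"claw":0},{"slide":[4.6,-1.5,0],"roll":0,"claw":0},{"slide":[4.6,-1.5,0],"roll":0,"claw":0},{"slide":[4.6,-1.5,0],"roll":0,"claw":0},{"slide":[4.6,-1.5,0],"roll":0,"claw":0},{"slide":[4.6,-1.5,1],"roll":0,"claw":0},{"slide":[4.6,-1.5,1],"roll":0,"claw":0}])

```text
clock: 2.55
ee_pos: [577.9, -196.3, 191.3]
ee_rot: [[0.926, 0.376, 0.0], [0.376, -0.926, -0.0], [0.0, 0.0, -1.0]]
ft_force: [1.2, -0.4, -0.1]
grip_width: 0.5
gripper_force: 0.0
```

```bash
python3 -c "
from h import *
go(579,-189.5,110,.155)"
```

```text
slide cm [ 0.36 -0.59  8.13] roll 0.231 yaw -2.756 pos [ 577.88 -196.33  191.29] q6 0.66 F [ 1.2 -0.4 -0.1] t 2.55
```

Request:
play_rows(moves=[{"slide":[0.36,-0.59,1],"roll":0,"claw":0},{"slide":[0,0,1],"roll":0.115,"claw":0},{"slide":[0,0,2],"roll":0.116,"claw":0},{"slide":[0,0,2],"roll":0,"claw":0},{"slide":[0,0,2],"roll":0,"claw":0},{"slide":[0,0,0],"roll":0,"claw":0}])

```text
clock: 3.3
ee_pos: [576.6, -190.9, 110.3]
ee_rot: [[0.988, 0.153, -0.003], [0.153, -0.988, 0.001], [-0.003, -0.002, -1.0]]
ft_force: [-0.1, 0.8, 0.1]
grip_width: 0.4
gripper_force: 0.0
```

```bash
python3 - <<'E'
from h import *
go(579,-189.5,80,.155)
s=vision.camera("scene"); 
c=px(s,[579,-189,80]); o=(c-[70,60]).astype(int); im=cv2.resize(s["color"][o[1]:o[1]+105,o[0]:o[0]+140],None,fx=5,fy=5,interpolation=cv2.INTER_CUBIC)
for r in CH+[rect(0,0,55,35,78)]: draw(im,s,r,(579,-189.5,.15),5,o,(0,255,0))
q=((px(s,env.state()["ee_pos"])+.5-o)*5).astype(int); cv2.circle(im,tuple(int(a) for a in q),4,(0,0,255),1)
cv2.imwrite("pics/above.png",cv2.convertScaleAbs(im,alpha=1.5))
E
```

```text
slide cm [ 0.26 -0.1   3.03] roll -0.001 yaw -2.988 pos [ 576.61 -190.91  110.28] q6 0.9 F [-0.1  0.8  0.1] t 3.3
```

View pics/above.png

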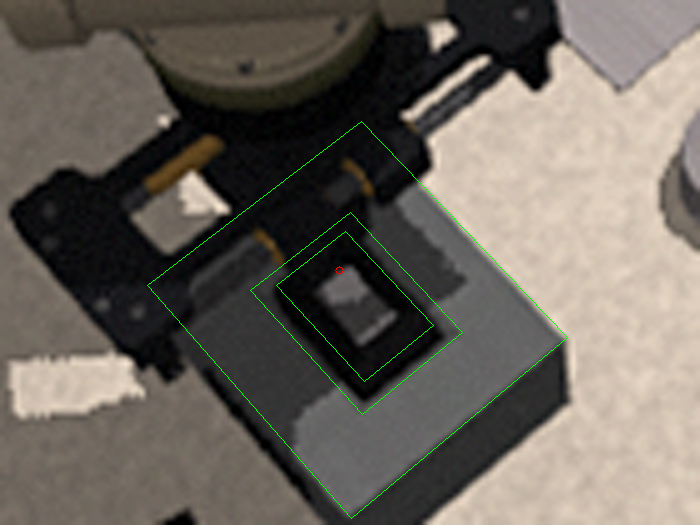

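The pack top with its grey label at (355,305) in the crop agrees with the fit, and the fingers are above it. I descend to just over the pack and press in small steps.

Request:
play_rows(moves=[{"slide":[0.25,-0.1,1],"claw":0,"roll":0},{"slide":[0,0,1],"claw":0,"roll":0},{"slide":[0,0,0.7],"claw":0,"roll":0},{"slide":[0,0,0],"claw":0,"roll":0}])

```text
clock: 3.85
ee_pos: [579.9, -189.2, 83.8]
ee_rot: [[0.988, 0.154, -0.001], [0.154, -0.988, 0.001], [-0.001, -0.001, -1.0]]
ft_force: [0.2, 1.3, -0.4]
grip_width: 0.8
gripper_force: 0.0
```

Request:
play_rows(moves=[{"slide":[0,0,0.2],"claw":0,"roll":0},{"slide":[0,0,0.2],"claw":0,"roll":0},{"slide":[0,0,0.2],"claw":0,"roll":0},{"slide":[0,0,0],"claw":0,"roll":0}])

```text
clock: 4.35
ee_pos: [580.1, -189.3, 78.3]
ee_rot: [[0.988, 0.154, -0.0], [0.154, -0.988, 0.0], [-0.0, -0.0, -1.0]]
ft_force: [0.8, -0.3, 0.7]
grip_width: 0.5
gripper_force: 0.0
```

Request:
play_rows(moves=[{"slide":[0,0,0.2],"claw":0,"roll":0},{"slide":[0,0,0.2],"claw":0,"roll":0},{"slide":[0,0,0],"claw":0,"roll":0}])

```text
clock: 4.72
ee_pos: [580.0, -189.3, 74.2]
ee_rot: [[0.988, 0.154, -0.0], [0.154, -0.988, 0.0], [-0.0, -0.0, -1.0]]
ft_force: [-0.3, 0.1, -0.1]
grip_width: 0.0
gripper_force: 0.0
```

Request:
play_rows(moves=[{"slide":[0,0,0.1],"claw":0,"roll":0},{"slide":[0,0,0.1],"claw":0,"roll":0},{"slide":[0,0,0],"claw":0,"roll":0}])

```text
clock: 5.1
ee_pos: [580.1, -189.3, 72.4]
ee_rot: [[0.988, 0.154, -0.0], [0.154, -0.988, 0.0], [-0.0, -0.0, -1.0]]
ft_force: [0.2, -0.2, -0.1]
grip_width: 0.5
gripper_force: 0.0
```

```bash
python3 - <<'E'
from h import *
s=vision.camera("scene")
for q in("pack_top","charger_mouth","pack"):
    for d in vision.tip_of(q,s)[:3]: print(q,round(d["p"],2),w(s,d["location"]).round())
st=env.state(); print(np.round(st["ft_force"],1),np.round(st["joint_efforts"],1),st["clock"])
c=px(s,[579,-189,80]); o=(c-[70,60]).astype(int); im=cv2.resize(s["color"][o[1]:o[1]+105,o[0]:o[0]+140],None,fx=5,fy=5,interpolation=cv2.INTER_CUBIC)
q=((px(s,env.state()["ee_pos"])+.5-o)*5).astype(int); cv2.circle(im,tuple(int(a) for a in q),4,(0,0,255),1)
cv2.imwrite("pics/press.png",cv2.convertScaleAbs(im,alpha=2.2,beta=10))
E
```

```text
pack_top 0.7 [ 611. -304.   41.]
pack_top 0.68 [ 577. -189.   80.]
charger_mouth 0.97 [ 579. -185.   71.]
charger_mouth 0.9 [ 226. -253.   95.]
pack 0.86 [ 615. -311.    3.]
pack 0.73 [ 580. -188.   20.]
[ 0.3 -0.2  0.1] [ -0.  -52.3 -19.5   0.1  -0.1   0. ] 5.3
```

View pics/press.png

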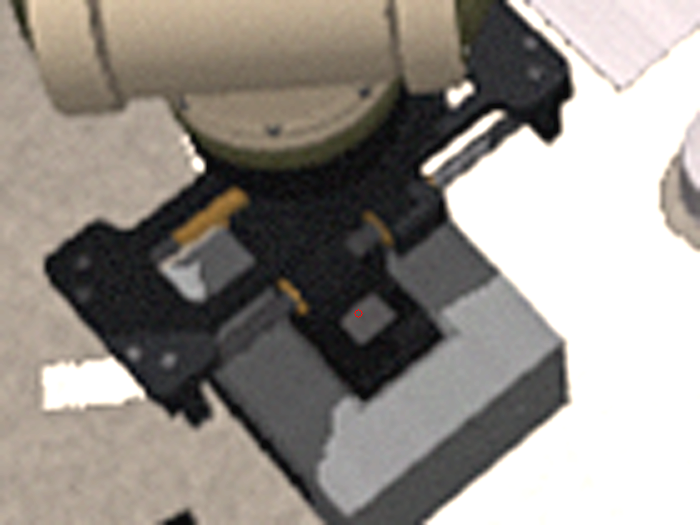

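Request:
play_rows(moves=[{"slide":[0,0,0.1],"claw":0,"roll":0},{"slide":[0,0,0],"claw":0,"roll":0}])

```text
clock: 5.55
ee_pos: [580.1, -189.3, 71.4]
ee_rot: [[0.988, 0.154, -0.0], [0.154, -0.988, 0.0], [-0.0, -0.0, -1.0]]
ft_force: [0.3, -0.5, -0.3]
grip_width: 0.4
gripper_force: 0.0
```

Request:
play_rows(moves=[{"slide":[0,0,0.05],"claw":0,"roll":0},{"slide":[0,0,0],"claw":0,"roll":0}])

```text
clock: 5.8
ee_pos: [580.1, -189.3, 70.9]
ee_rot: [[0.988, 0.154, -0.0], [0.154, -0.988, 0.0], [-0.0, -0.0, -1.0]]
ft_force: [-0.7, 0.1, -0.2]
grip_width: 0.3
gripper_force: 0.0
```

```bash
python3 - <<'E'
from h import *
st=env.state(); print(np.round(st["ee_pos"],2),np.round(st["ft_force"],2),np.round(st["moment"],2),st["clock"])
s=vision.camera("scene")
a=cv2.imread("pics/scene1.png"); b=s["color"]; t=(slice(225,285),slice(225,305))
m=cv2.cvtColor
c=px(s,[579,-189,80]); o=(c-[40,30]).astype(int); f=lambda i: cv2.convertScaleAbs(cv2.resize(i[o[1]:o[1]+60,o[0]:o[0]+80],None,fx=5,fy=5,interpolation=cv2.INTER_NEAREST),alpha=2.5,beta=10)
cv2.imwrite("pics/cmp.png",np.hstack([f(a),f(b)]))
E
```

```text
[ 580.13 -189.28   70.9 ] [-0.65  0.08 -0.2 ] [ 0.02 -0.04  0.06] 5.8
```

View pics/cmp.png

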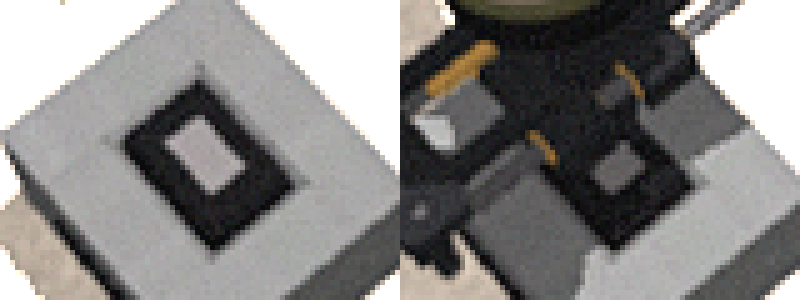

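The picture shows the label's front corner at (218,195) in the right half, unmoved from the left half at (215,195). So the pack has not been pressed yet, and there is no force reading either. I go on down in tiny steps and watch the force.

Request:
play_rows(moves=[{"slide":[0,0,0.03],"claw":0,"roll":0},{"slide":[0,0,0],"claw":0,"roll":0}])

```text
clock: 6.1
ee_pos: [580.1, -189.3, 70.7]
ee_rot: [[0.988, 0.154, 0.0], [0.154, -0.988, 0.0], [0.0, -0.0, -1.0]]
ft_force: [0.6, 0.8, 0.1]
grip_width: 0.4
gripper_force: 0.0
```

```bash
python3 - <<'E'
from h import *
s=vision.camera("scene")
F=[]
for _ in range(6):
    st=env.state(); F.append(st["ft_force"]); s=vision.camera("scene")
print(np.round(st["ee_pos"],2),np.mean(F,0).round(2),np.std(F,0).round(2))
p=st["ee_pos"]; c=px(s,[579,-189,85]); o=(c-[30,30]).astype(int)
im=s["color"][o[1]:o[1]+55,o[0]:o[0]+70].astype(np.float32)/255
im=cv2.resize((np.clip(im*1.6,0,1)**.4*255).astype(np.uint8),None,fx=10,fy=10,interpolation=cv2.INTER_CUBIC)
R=np.array(st["ee_rot"])
for z in(0,10,20):
    q=np.array([(px(s,p+R@np.array([a,b,-z]))+.5-o)*10 for a,b in((-9,-8),(9,-8),(9,8),(-9,8))],int); cv2.polylines(im,[q],True,(0,255-8*z,8*z),1)
cv2.imwrite("pics/dark.png",im)
E
```

```text
[ 580.14 -189.3    70.67] [ 0.13 -0.28  0.28] [0.47 0.25 0.21]
```

View pics/dark.png

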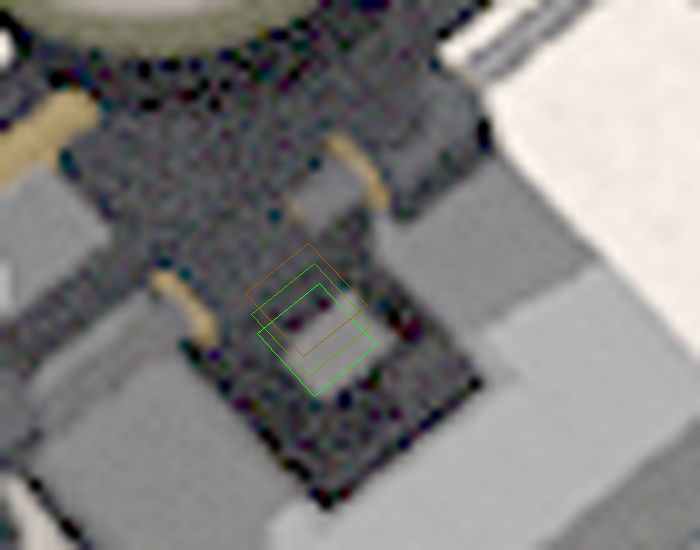

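The force is still about zero, while the picture is ambiguous: the grey patch at (318,395) could be the label or the fingertips. I lift and check whether the pack was pressed.

Request:
play_rows(moves=[{"slide":[0,0,-0.5],"claw":0,"roll":0},{"slide":[0,0,-1.5],"claw":0,"roll":0},{"slide":[0,0,-3],"claw":0,"roll":0},{"slide":[0,0,-4],"claw":0,"roll":0},{"slide":[0,0,0],"claw":0,"roll":0}])

```text
clock: 7.08
ee_pos: [581.4, -189.9, 164.9]
ee_rot: [[0.988, 0.154, 0.007], [0.154, -0.988, -0.004], [0.006, 0.005, -1.0]]
ft_force: [-0.3, -0.2, -0.2]
grip_width: 0.6
gripper_force: 0.0
```

```bash
python3 - <<'E'
from h import *
s=vision.camera("scene"); st=env.state(); print(np.round(st["ee_pos"],2))
for d in vision.tip_of("pack_top",s)[:3]: print(round(d["p"],2),w(s,d["location"]).round())
for d in vision.spot_in("pack",s)[:3]: print(round(d["p"],2),w(s,d["location"]).round())
c=px(s,[579,-189,85]); o=(c-[60,50]).astype(int)
def f(i):
    i=i[o[1]:o[1]+90,o[0]:o[0]+100].astype(np.float32)/255
    return cv2.resize((np.clip(i*1.6,0,1)**.5*255).astype(np.uint8),None,fx=4,fy=4,interpolation=cv2.INTER_CUBIC)
a,b=f(cv2.imread("pics/scene1.png")),f(s["color"])
for z,col in((78,(0,0,255)),(90,(0,255,0))): draw(b,s,rect(0,0,55,35,z),(579,-189.5,.15),4,o,col)
cv2.circle(b,tuple(int(v) for v in (px(s,st["ee_pos"])+.5-o)*4),3,(255,0,0),1)
cv2.imwrite("pics/lift.png",np.hstack([a,b]))
E
```

```text
[ 580.59 -189.49  162.57]
0.86 [ 579. -190.   81.]
0.76 [ 609. -309.   39.]
0.53 [441. 210.  69.]
0.94 [ 620. -310.   42.]
0.62 [ 582. -190.   74.]
0.17 [698.   5.  16.]
```

View pics/lift.png

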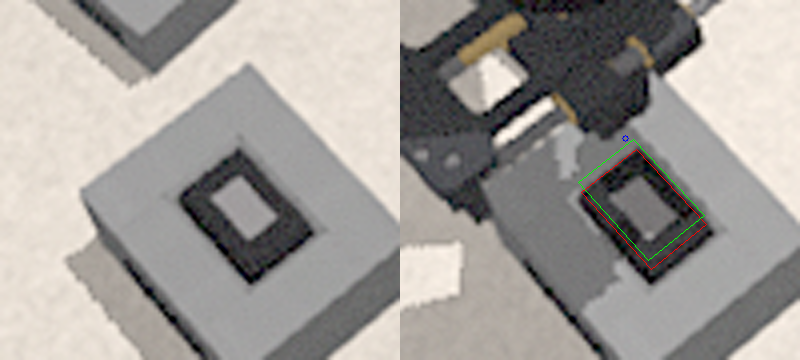

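The pack is still locked: the bay is unchanged and pack_top reads z of about 80. The visible finger ends at (605-648, 100-137) sit about 28 mm higher than the TCP, so I expect contact near TCP z = 50. I go back down in batches shorter than the 7.5 mm of spring travel.

Request:
play_rows(moves=[{"slide":[0,0,3],"claw":0,"roll":0},{"slide":[0,0,3],"claw":0,"roll":0},{"slide":[0,0,1.5],"claw":0,"roll":0},{"slide":[0,0,1],"claw":0,"roll":0},{"slide":[0,0,0.4],"claw":0,"roll":0},{"slide":[0,0,0],"claw":0,"roll":0}])

```text
clock: 7.98
ee_pos: [580.3, -189.4, 72.0]
ee_rot: [[0.988, 0.154, 0.001], [0.154, -0.988, -0.0], [0.001, 0.0, -1.0]]
ft_force: [-0.2, 0.1, 0.8]
grip_width: 0.4
gripper_force: 0.0
```

Request:
play_rows(moves=[{"slide":[0,0,0.2],"claw":0,"roll":0},{"slide":[0,0,0],"claw":0,"roll":0}])

```text
clock: 8.22
ee_pos: [580.2, -189.3, 69.9]
ee_rot: [[0.988, 0.154, 0.0], [0.154, -0.988, -0.0], [0.0, 0.0, -1.0]]
ft_force: [0.3, 0.6, -0.1]
grip_width: 0.4
gripper_force: 0.0
```

Request:
play_rows(moves=[{"slide":[0,0,0.2],"claw":0,"roll":0},{"slide":[0,0,0],"claw":0,"roll":0}])

```text
clock: 8.48
ee_pos: [580.1, -189.3, 67.5]
ee_rot: [[0.988, 0.154, -0.0], [0.154, -0.988, 0.0], [-0.0, -0.0, -1.0]]
ft_force: [-0.5, 0.7, -0.3]
grip_width: 0.5
gripper_force: 0.0
```

Request:
play_rows(moves=[{"slide":[0,0,0.25],"claw":0,"roll":0},{"slide":[0,0,0],"claw":0,"roll":0}])

```text
clock: 8.72
ee_pos: [580.0, -189.2, 64.9]
ee_rot: [[0.988, 0.154, -0.0], [0.154, -0.988, 0.0], [-0.0, -0.0, -1.0]]
ft_force: [-0.0, 0.0, -0.1]
grip_width: 0.4
gripper_force: 0.0
```

Request:
play_rows(moves=[{"slide":[0,0,0.25],"claw":0,"roll":0},{"slide":[0,0,0],"claw":0,"roll":0}])

```text
clock: 8.98
ee_pos: [580.0, -189.2, 62.4]
ee_rot: [[0.988, 0.154, -0.0], [0.154, -0.988, 0.0], [-0.0, -0.0, -1.0]]
ft_force: [0.7, 0.1, -0.7]
grip_width: 0.7
gripper_force: 0.0
```

Request:
play_rows(moves=[{"slide":[0,0,0.25],"claw":0,"roll":0},{"slide":[0,0,0],"claw":0,"roll":0}])

```text
clock: 9.22
ee_pos: [580.0, -189.3, 59.9]
ee_rot: [[0.988, 0.154, -0.0], [0.154, -0.988, 0.0], [-0.0, -0.0, -1.0]]
ft_force: [-0.2, 0.0, 0.2]
grip_width: 0.6
gripper_force: 0.0
```

Request:
play_rows(moves=[{"slide":[0,0,0.25],"claw":0,"roll":0},{"slide":[0,0,0],"claw":0,"roll":0}])

```text
clock: 9.48
ee_pos: [580.1, -189.3, 57.4]
ee_rot: [[0.988, 0.154, -0.0], [0.154, -0.988, 0.0], [-0.0, -0.0, -1.0]]
ft_force: [-0.5, 0.1, 0.1]
grip_width: 0.3
gripper_force: 0.0
```

```bash
cat >> h.py <<'E'
def F(n=5):
    f=[]
    for _ in range(n): f.append(env.state()["ft_force"]); s=vision.camera("scene")
    st=env.state(); print(np.round(st["ee_pos"],2),"F",np.mean(f,0).round(2),"t",round(st["clock"],2)); return s
E
python3 -c "from h import *; F()"
```

```text
[ 580.16 -189.29   57.69] F [0.   0.16 0.14] t 9.72
```

Request:
play_rows(moves=[{"slide":[0,0,0.2],"claw":0,"roll":0},{"slide":[0,0,0],"claw":0,"roll":0}])

```text
clock: 9.98
ee_pos: [580.0, -189.2, 55.5]
ee_rot: [[0.988, 0.154, -0.0], [0.154, -0.988, 0.0], [-0.0, -0.0, -1.0]]
ft_force: [-0.2, 0.2, 0.2]
grip_width: 0.5
gripper_force: 0.0
```

Request:
play_rows(moves=[{"slide":[0,0,0.2],"claw":0,"roll":0},{"slide":[0,0,0],"claw":0,"roll":0}])

```text
clock: 10.22
ee_pos: [580.1, -189.3, 53.5]
ee_rot: [[0.988, 0.154, -0.0], [0.154, -0.988, 0.0], [-0.0, -0.0, -1.0]]
ft_force: [0.7, 0.3, 0.6]
grip_width: 0.9
gripper_force: 0.0
```

```bash
python3 -c "from h import *; F()"
```

```text
[ 580.15 -189.29   53.68] F [ 0.06 -0.16 -0.01] t 10.47
```

Request:
play_rows(moves=[{"slide":[0,0,0.2],"claw":0,"roll":0},{"slide":[0,0,0],"claw":0,"roll":0}])

```text
clock: 10.72
ee_pos: [580.0, -189.2, 51.5]
ee_rot: [[0.988, 0.154, -0.0], [0.154, -0.988, 0.0], [-0.0, -0.0, -1.0]]
ft_force: [0.4, 0.2, 0.3]
grip_width: 0.4
gripper_force: 0.0
```

Request:
play_rows(moves=[{"slide":[0,0,0.2],"claw":0,"roll":0},{"slide":[0,0,0],"claw":0,"roll":0}])

```text
clock: 10.98
ee_pos: [580.3, -189.3, 49.7]
ee_rot: [[0.988, 0.154, 0.0], [0.154, -0.988, -0.0], [0.0, 0.0, -1.0]]
ft_force: [0.2, -0.2, 1.4]
grip_width: 0.5
gripper_force: 0.5
```

```bash
python3 -c "
from h import *; s=F()
for d in vision.tip_of('pack_top',s)[:3]: print(round(d['p'],2),w(s,d['location']).round())"
```

```text
[ 580.2  -189.31   49.73] F [ 0.29 -0.3   1.06] t 11.22
0.91 [ 613. -304.   39.]
0.55 [ 579. -191.   79.]
```

Contact at TCP z = 49.7, as predicted. So the tips sit about 28 mm behind the stated TCP. I press on in small steps.

Request:
play_rows(moves=[{"slide":[0,0,0.1],"claw":0,"roll":0},{"slide":[0,0,0],"claw":0,"roll":0}])

```text
clock: 11.52
ee_pos: [580.2, -189.4, 48.7]
ee_rot: [[0.988, 0.154, 0.0], [0.154, -0.988, -0.0], [0.0, 0.0, -1.0]]
ft_force: [0.5, 0.1, 2.1]
grip_width: 0.3
gripper_force: 0.9
```

Request:
play_rows(moves=[{"slide":[0,0,0.1],"claw":0,"roll":0},{"slide":[0,0,0],"claw":0,"roll":0}])

```text
clock: 11.78
ee_pos: [580.2, -189.3, 47.6]
ee_rot: [[0.988, 0.154, 0.0], [0.154, -0.988, -0.0], [0.0, 0.0, -1.0]]
ft_force: [0.2, -0.0, 1.9]
grip_width: 0.0
gripper_force: 0.9
```

```bash
python3 -c "
from h import *; s=F(3)"
```

```text
[ 580.18 -189.31   47.65] F [ 0.61 -0.08  1.75] t 11.93
```

Request:
play_rows(moves=[{"slide":[0,0,0.1],"claw":0,"roll":0},{"slide":[0,0,0.1],"claw":0,"roll":0},{"slide":[0,0,0.1],"claw":0,"roll":0},{"slide":[0,0,0],"claw":0,"roll":0}])

```text
clock: 12.42
ee_pos: [580.2, -189.3, 44.6]
ee_rot: [[0.988, 0.154, 0.0], [0.154, -0.988, -0.0], [0.0, 0.0, -1.0]]
ft_force: [1.1, -1.1, 2.0]
grip_width: 0.1
gripper_force: 1.0
```

Request:
play_rows(moves=[{"slide":[0,0,0.05],"claw":0,"roll":0},{"slide":[0,0,0.05],"claw":0,"roll":0},{"slide":[0,0,0],"claw":0,"roll":0}])

```text
clock: 12.8
ee_pos: [580.2, -189.3, 43.6]
ee_rot: [[0.988, 0.154, 0.0], [0.154, -0.988, -0.0], [0.0, 0.0, -1.0]]
ft_force: [1.4, -0.4, 2.1]
grip_width: 0.1
gripper_force: 1.1
```

```bash
python3 -c "
from h import *; s=F(3)"
```

```text
[ 580.14 -189.32   43.61] F [ 1.04 -0.07  1.5 ] t 12.95
```

Request:
play_rows(moves=[{"slide":[0,0,0.03],"claw":0,"roll":0},{"slide":[0,0,0.03],"claw":0,"roll":0},{"slide":[0,0,0],"claw":0,"roll":0}])

```text
clock: 13.32
ee_pos: [580.1, -189.3, 43.0]
ee_rot: [[0.988, 0.154, 0.0], [0.154, -0.988, 0.0], [0.0, -0.0, -1.0]]
ft_force: [0.6, -0.7, 2.3]
grip_width: 0.6
gripper_force: 1.1
```

Request:
play_rows(moves=[{"slide":[0,0,0.03],"claw":0,"roll":0},{"slide":[0,0,0],"claw":0,"roll":0}])

```text
clock: 13.58
ee_pos: [580.1, -189.3, 42.7]
ee_rot: [[0.988, 0.154, -0.0], [0.154, -0.988, 0.0], [-0.0, -0.0, -1.0]]
ft_force: [0.1, -0.5, 0.8]
grip_width: 0.3
gripper_force: 1.1
```

Request:
play_rows(moves=[{"slide":[0,0,0.03],"claw":0,"roll":0},{"slide":[0,0,0],"claw":0,"roll":0}])

```text
clock: 13.82
ee_pos: [580.1, -189.3, 42.4]
ee_rot: [[0.988, 0.154, -0.0], [0.154, -0.988, 0.0], [-0.0, -0.0, -1.0]]
ft_force: [1.2, 0.7, 2.7]
grip_width: 0.7
gripper_force: 1.1
```

```bash
python3 -c "
from h import *; s=F(3)"
```

```text
[ 580.13 -189.3    42.43] F [1.5  0.11 2.33] t 13.97
```

Request:
play_rows(moves=[{"slide":[0,0,0.02],"claw":0,"roll":0},{"slide":[0,0,0],"claw":0,"roll":0}])

```text
clock: 14.22
ee_pos: [580.1, -189.3, 42.2]
ee_rot: [[0.988, 0.154, -0.0], [0.154, -0.988, 0.0], [-0.0, -0.0, -1.0]]
ft_force: [1.2, -0.7, 1.6]
grip_width: 0.4
gripper_force: 1.2
```

Request:
play_rows(moves=[{"slide":[0,0,-0.3],"claw":0,"roll":0},{"slide":[0,0,-0.6],"claw":0,"roll":0},{"slide":[0,0,-1.1],"claw":0,"roll":0},{"slide":[0,0,-2],"claw":0,"roll":0},{"slide":[0,0,-3],"claw":0,"roll":0},{"slide":[0,0,-2],"claw":0,"roll":0},{"slide":[0,0,0],"claw":8.8,"roll":0}])

```text
clock: 15.1
ee_pos: [580.6, -189.5, 134.0]
ee_rot: [[0.988, 0.154, 0.003], [0.154, -0.988, -0.002], [0.003, 0.002, -1.0]]
ft_force: [-0.2, 0.7, 0.2]
grip_width: 8.4
gripper_force: 0.0
```

```bash
python3 - <<'E'
from h import *
s=F(2)
for q in("pack_top","pack"):
  for d in vision.tip_of(q,s)[:3]: print(q,round(d["p"],2),w(s,d["location"]).round())
a=cv2.imread("pics/scene1.png")
c=px(s,[579,-189,85]); o=(c-[50,50]).astype(int)
def f(i):
    i=i[o[1]:o[1]+100,o[0]:o[0]+100].astype(np.float32)/255
    return cv2.resize((np.clip(i*1.6,0,1)**.5*255).astype(np.uint8),None,fx=4,fy=4,interpolation=cv2.INTER_CUBIC)
b=f(s["color"])
draw(b,s,rect(0,0,55,35,90),(579,-189.5,.15),4,o,(0,255,0))
cv2.imwrite("pics/pop.png",np.hstack([f(a),b]))
E
```

```text
[ 579.75 -189.11  131.75] F [-0.98  0.19 -0.24] t 15.2
pack_top 0.85 [ 580. -191.   93.]
pack_top 0.59 [ 612. -307.   39.]
pack_top 0.16 [802.  -8.  -5.]
pack 0.85 [ 581. -185.   31.]
pack 0.73 [ 614. -309.    3.]
```

View pics/pop.png

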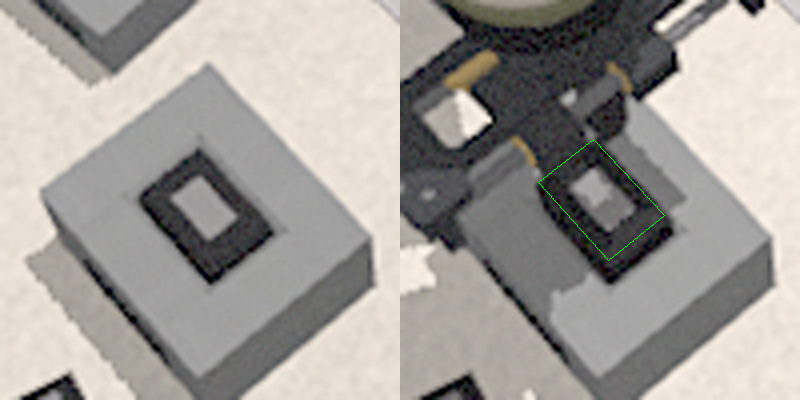

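It popped up: in the right half the label and pack top moved to the outline drawn for z = 90. I go down with the fingers open and grip it lightly, tips about 3 mm above the case (TCP z of about 47).

Request:
play_rows(moves=[{"slide":[0,0,1],"claw":8.8,"roll":0},{"slide":[0,0,2],"claw":8.8,"roll":0},{"slide":[0,0,2],"claw":8.8,"roll":0},{"slide":[0,0,1.5],"claw":8.8,"roll":0},{"slide":[0,0,1],"claw":8.8,"roll":0},{"slide":[0,0,0.3],"claw":8.8,"roll":0},{"slide":[0,0,0],"claw":8.8,"roll":0}])

```text
clock: 16.18
ee_pos: [580.3, -189.4, 54.5]
ee_rot: [[0.988, 0.154, 0.0], [0.154, -0.988, -0.0], [0.0, 0.0, -1.0]]
ft_force: [0.6, 0.3, 0.2]
grip_width: 88.1
gripper_force: 0.0
```

```bash
python3 -c "
from h import *; s=F(2); go(579.3,-189.5,47,.155); print(env.state()['grip_width'],env.pinch_z)"
```

```text
[ 580.43 -189.44   54.83] F [-0.06 -0.1   0.07] t 16.27
slide cm [-0.11 -0.01  0.78] roll -0.0 yaw -2.987 pos [ 580.43 -189.44   54.83] q6 0.91 F [-0.3  1.1 -1. ] t 16.27
88.16267369345704 18.700000000000003
```

Request:
play_rows(newtons=6, moves=[{"slide":[-0.1,0,0.4],"claw":8.8,"roll":0},{"slide":[0,0,0.35],"claw":8.8,"roll":0},{"slide":[0,0,0],"claw":4.6,"roll":0},{"slide":[0,0,0],"claw":4.6,"roll":0},{"slide":[0,0,0],"claw":4.6,"roll":0}])

```text
clock: 16.9
ee_pos: [579.2, -189.5, 46.8]
ee_rot: [[0.988, 0.154, 0.0], [0.154, -0.988, -0.0], [0.0, 0.0, -1.0]]
ft_force: [-0.3, 1.0, -0.4]
grip_width: 60.3
gripper_force: 0.0
```

Request:
play_rows(newtons=6, moves=[{"slide":[0,0,0],"claw":3.5,"roll":0},{"slide":[0,0,0],"claw":3.5,"roll":0},{"slide":[0,0,0],"claw":3.5,"roll":0},{"slide":[0,0,0],"claw":3.5,"roll":0}])

```text
clock: 17.4
ee_pos: [579.2, -189.4, 46.8]
ee_rot: [[0.988, 0.154, 0.0], [0.154, -0.988, 0.0], [0.0, -0.0, -1.0]]
ft_force: [-0.9, 0.3, 1.6]
grip_width: 40.2
gripper_force: 6.0
```

Request:
play_rows(newtons=15, moves=[{"slide":[0,0,0],"claw":3.5,"roll":0},{"slide":[0,0,-0.5],"claw":3.5,"roll":0},{"slide":[0,0,-1],"claw":3.5,"roll":0},{"slide":[0,0,-1.5],"claw":3.5,"roll":0},{"slide":[0,0,-2],"claw":3.5,"roll":0},{"slide":[0,0,-3],"claw":3.5,"roll":0},{"slide":[0,0,-3],"claw":3.5,"roll":0},{"slide":[0,0,-2],"claw":3.5,"roll":0},{"slide":[0,0,0],"claw":3.5,"roll":0}])

```text
clock: 18.52
ee_pos: [579.7, -189.7, 179.0]
ee_rot: [[0.988, 0.154, 0.004], [0.154, -0.988, -0.002], [0.003, 0.003, -1.0]]
ft_force: [0.2, -0.6, -1.5]
grip_width: 39.9
gripper_force: 14.9
```

```bash
python3 -c "
from h import *; s=F(2); print(env.state()['grip_width'],env.state()['gripper_force'])
for d in vision.tip_of('pack_top',s)[:3]: print(round(d['p'],2),w(s,d['location']).round())
for d in vision.tip_of('pack',s)[:3]: print(round(d['p'],2),w(s,d['location']).round())
go(441.3,209,176,0)"
```

```text
[ 578.86 -189.31  176.45] F [ 0.29 -0.14 -1.71] t 18.62
39.79887661797582 14.911681115627289
0.75 [ 614. -303.   36.]
0.71 [ 579. -192.  222.]
0.76 [ 612. -309.    4.]
0.57 [ 578. -190.  165.]
slide cm [-7.440e+00 -4.147e+01  4.000e-02] roll 0.155 yaw -2.987 pos [ 578.73 -189.23  175.81] q6 0.91 F [ 0.1  0.1 -0.4] t 18.73
```

Request:
play_rows(moves=[{"slide":[-0.3,-2,0],"claw":3.5,"roll":0},{"slide":[-0.7,-4,0],"claw":3.5,"roll":0},{"slide":[-0.8,-4.5,0],"claw":3.5,"roll":0},{"slide":[-0.8,-4.5,0],"claw":3.5,"roll":0},{"slide":[-0.8,-4.5,0],"claw":3.5,"roll":0},{"slide":[-0.8,-4.5,0],"claw":3.5,"roll":0},{"slide":[-0.8,-4.5,0],"claw":3.5,"roll":0},{"slide":[-0.8,-4.5,0],"claw":3.5,"roll":0},{"slide":[-0.8,-4.5,0],"claw":3.5,"roll":0},{"slide":[-0.8,-3.9,0],"claw":3.5,"roll":0}])

```text
clock: 19.98
ee_pos: [440.2, 210.2, 176.5]
ee_rot: [[0.988, 0.155, -0.001], [0.155, -0.988, 0.0], [-0.001, -0.0, -1.0]]
ft_force: [-0.5, 0.2, -1.2]
grip_width: 40.1
gripper_force: 14.9
```

Request:
play_rows(moves=[{"slide":[0,0,0],"claw":3.5,"roll":0.08},{"slide":[0,0,0],"claw":3.5,"roll":0.075},{"slide":[0,0,0],"claw":3.5,"roll":0},{"slide":[0,0,0],"claw":3.5,"roll":0}])

```text
clock: 20.48
ee_pos: [441.7, 208.4, 176.7]
ee_rot: [[1.0, 0.001, -0.0], [0.001, -1.0, -0.0], [-0.0, 0.0, -1.0]]
ft_force: [-0.3, 0.8, 0.5]
grip_width: 40.2
gripper_force: 14.9
```

```bash
python3 - <<'E'
from h import *
s=vision.camera("scene"); t=vision.camera("top")
go(441.3,209,150,0)
for n,p in(("scene",s),("top",t)):
  for q in("pack_top","pack","stirrer_mouth"):
    for d in vision.tip_of(q,p)[:3]:
      P=w(p,d["location"])
      if P[1]>100: print(n,q,round(d["p"],2),P.round())
c=px(s,[441,209,72]); o=np.maximum((c-[60,90]).astype(int),0)
i=s["color"][o[1]:o[1]+140,o[0]:o[0]+150].astype(np.float32)/255
b=cv2.resize((np.clip(i*1.4,0,1)**.5*255).astype(np.uint8),None,fx=4,fy=4,interpolation=cv2.INTER_CUBIC)
e=env.state()["ee_pos"]
for r in(rect(-55,0,63,43,72),): draw(b,s,r,(496.3,209,0),4,o,(0,255,0))
z=e[2]-12.5
for r,c in((rect(0,0,55,35,z),(0,0,255)),(rect(0,0,60,40,z+4),(255,0,255))): draw(b,s,r,(e[0],e[1],0),4,o,c)
cv2.imwrite("pics/over.png",b)
E
```

```text
slide cm [-0.07 -0.08  2.67] roll 0.001 yaw -3.141 pos [441.96 208.23 176.69] q6 1.77 F [-0.6  0.7 -0.9] t 20.57
scene pack_top 0.98 [442. 204. 219.]
scene pack 0.8 [442. 208. 160.]
scene stirrer_mouth 0.8 [441. 211.  71.]
top stirrer_mouth 0.66 [442. 209.  73.]
```

View pics/over.png

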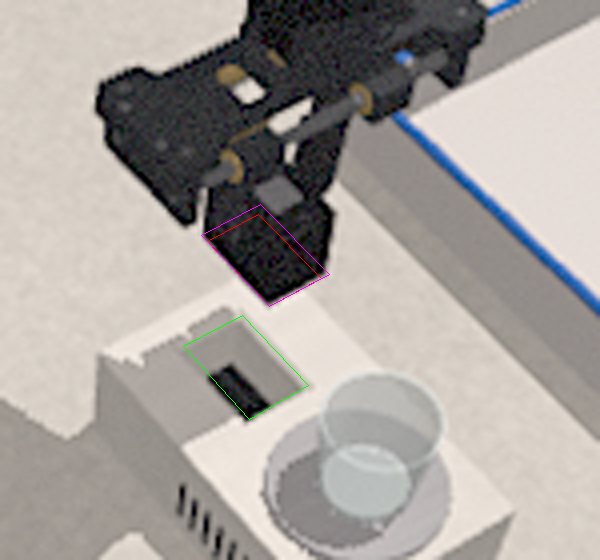

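The held pack sits where predicted (magenta, bottom corner at (268,305)) and the stirrer bay is clear below (green, around (245,368)). I shift 1 mm and lower it with force checks.

Request:
play_rows(newtons=10, moves=[{"slide":[-0.05,-0.1,1],"claw":3.5,"roll":0},{"slide":[0,0,2],"claw":3.5,"roll":0},{"slide":[0,0,2],"claw":3.5,"roll":0},{"slide":[0,0,2],"claw":3.5,"roll":0},{"slide":[0,0,1.3],"claw":3.5,"roll":0},{"slide":[0,0,0],"claw":3.5,"roll":0}])

```text
clock: 21.62
ee_pos: [441.3, 209.1, 93.0]
ee_rot: [[1.0, -0.0, -0.002], [-0.0, -1.0, -0.0], [-0.002, 0.0, -1.0]]
ft_force: [-0.6, -0.4, -0.5]
grip_width: 39.8
gripper_force: 9.9
```

Request:
play_rows(moves=[{"slide":[0,0,0.3],"claw":3.5,"roll":0},{"slide":[0,0,0.3],"claw":3.5,"roll":0},{"slide":[0,0,0],"claw":3.5,"roll":0}])

```text
clock: 22.0
ee_pos: [441.7, 209.2, 87.8]
ee_rot: [[1.0, -0.0, 0.0], [-0.0, -1.0, 0.0], [0.0, -0.0, -1.0]]
ft_force: [-0.7, -1.1, -1.5]
grip_width: 39.9
gripper_force: 9.9
```

Request:
play_rows(moves=[{"slide":[0,0,0.2],"claw":3.5,"roll":0},{"slide":[0,0,0],"claw":3.5,"roll":0}])

```text
clock: 22.25
ee_pos: [441.6, 209.2, 85.7]
ee_rot: [[1.0, -0.0, -0.0], [-0.0, -1.0, 0.0], [-0.0, -0.0, -1.0]]
ft_force: [-0.4, 0.3, -1.4]
grip_width: 40.2
gripper_force: 9.9
```

```bash
python3 -c "
from h import *; s=F(3)"
```

```text
[441.72 209.2   85.79] F [-0.23 -0.01 -1.19] t 22.4
```

Request:
play_rows(moves=[{"slide":[0,0,0.2],"claw":3.5,"roll":0},{"slide":[0,0,0.2],"claw":3.5,"roll":0},{"slide":[0,0,0],"claw":3.5,"roll":0}])

```text
clock: 22.78
ee_pos: [441.6, 209.2, 81.5]
ee_rot: [[1.0, -0.0, -0.0], [-0.0, -1.0, -0.0], [-0.0, 0.0, -1.0]]
ft_force: [0.4, -0.1, -2.1]
grip_width: 40.0
gripper_force: 9.9
```

Request:
play_rows(moves=[{"slide":[0,0,0.1],"claw":3.5,"roll":0},{"slide":[0,0,0.1],"claw":3.5,"roll":0},{"slide":[0,0,0],"claw":3.5,"roll":0}])

```text
clock: 23.15
ee_pos: [441.7, 209.2, 79.7]
ee_rot: [[1.0, -0.0, -0.0], [-0.0, -1.0, -0.0], [-0.0, 0.0, -1.0]]
ft_force: [-0.5, 0.0, -2.0]
grip_width: 40.2
gripper_force: 9.9
```

```bash
python3 -c "
from h import *; s=F(3)"
```

```text
[441.71 209.21  79.78] F [-0.26  0.11 -1.22] t 23.3
```

Request:
play_rows(moves=[{"slide":[0,0,0.1],"claw":3.5,"roll":0},{"slide":[0,0,0.1],"claw":3.5,"roll":0},{"slide":[0,0,0],"claw":3.5,"roll":0}])

```text
clock: 23.68
ee_pos: [441.7, 209.2, 77.7]
ee_rot: [[1.0, -0.0, -0.0], [-0.0, -1.0, 0.0], [-0.0, -0.0, -1.0]]
ft_force: [0.7, 0.0, -1.7]
grip_width: 39.8
gripper_force: 9.9
```

Request:
play_rows(moves=[{"slide":[0,0,0.1],"claw":3.5,"roll":0},{"slide":[0,0,0.1],"claw":3.5,"roll":0},{"slide":[0,0,0],"claw":3.5,"roll":0}])

```text
clock: 24.05
ee_pos: [441.6, 209.2, 75.7]
ee_rot: [[1.0, -0.0, -0.0], [-0.0, -1.0, -0.0], [-0.0, 0.0, -1.0]]
ft_force: [-1.4, -0.1, -0.9]
grip_width: 40.3
gripper_force: 9.9
```

```bash
python3 -c "
from h import *; s=F(3)"
```

```text
[441.67 209.21  75.75] F [-0.51 -0.54 -0.97] t 24.2
```

Request:
play_rows(moves=[{"slide":[0,0,0.2],"claw":3.5,"roll":0},{"slide":[0,0,0.2],"claw":3.5,"roll":0},{"slide":[0,0,0.2],"claw":3.5,"roll":0},{"slide":[0,0,0],"claw":3.5,"roll":0}])

```text
clock: 24.7
ee_pos: [441.7, 209.2, 69.6]
ee_rot: [[1.0, -0.0, -0.0], [-0.0, -1.0, -0.0], [-0.0, 0.0, -1.0]]
ft_force: [-0.1, -0.2, -0.5]
grip_width: 39.9
gripper_force: 9.9
```

```bash
python3 -c "
from h import *; s=F(3)"
```

```text
[441.71 209.2   69.74] F [-0.05  0.14 -1.18] t 24.85
```

Free all the way. I continue to just above rest.

Request:
play_rows(moves=[{"slide":[0,0,0.3],"claw":3.5,"roll":0},{"slide":[0,0,0.3],"claw":3.5,"roll":0},{"slide":[0,0,0.3],"claw":3.5,"roll":0},{"slide":[0,0,0.3],"claw":3.5,"roll":0},{"slide":[0,0,0.3],"claw":3.5,"roll":0},{"slide":[0,0,0.3],"claw":3.5,"roll":0},{"slide":[0,0,0.3],"claw":3.5,"roll":0},{"slide":[0,0,0],"claw":3.5,"roll":0}])

```text
clock: 25.85
ee_pos: [441.7, 209.2, 48.6]
ee_rot: [[1.0, -0.0, -0.0], [-0.0, -1.0, -0.0], [-0.0, 0.0, -1.0]]
ft_force: [-1.0, 0.0, -1.1]
grip_width: 39.9
gripper_force: 9.9
```

```bash
python3 -c "
from h import *; s=F(3)"
```

```text
[441.72 209.2   48.75] F [-1.15  0.31 -1.69] t 26.0
```

Request:
play_rows(moves=[{"slide":[0,0,0.1],"claw":3.5,"roll":0},{"slide":[0,0,0],"claw":4.4,"roll":0},{"slide":[0,0,0],"claw":6.5,"roll":0},{"slide":[0,0,0],"claw":8.0,"roll":0},{"slide":[0,0,0],"claw":8.0,"roll":0},{"slide":[0,0,-1],"claw":8.0,"roll":0},{"slide":[0,0,-2],"claw":8.0,"roll":0},{"slide":[0,0,-2],"claw":8.0,"roll":0},{"slide":[0,0,-0.5],"claw":8.0,"roll":0},{"slide":[0,0,0],"claw":0,"roll":0}])

```text
clock: 27.25
ee_pos: [441.7, 209.2, 102.8]
ee_rot: [[1.0, -0.0, 0.0], [-0.0, -1.0, 0.0], [0.0, -0.0, -1.0]]
ft_force: [0.6, 0.3, 0.0]
grip_width: 72.0
gripper_force: 0.0
```

Request:
play_rows(moves=[{"slide":[0,0,0],"claw":0,"roll":0},{"slide":[0,0,0],"claw":0,"roll":0},{"slide":[0,0,0],"claw":0,"roll":0},{"slide":[0,0,0],"claw":0,"roll":0},{"slide":[0,0,0],"claw":0,"roll":0},{"slide":[0,0,0],"claw":0,"roll":0}])

```text
clock: 28.0
ee_pos: [441.7, 209.2, 102.8]
ee_rot: [[1.0, -0.0, -0.0], [-0.0, -1.0, 0.0], [-0.0, -0.0, -1.0]]
ft_force: [-0.5, -0.4, -0.3]
grip_width: 12.3
gripper_force: 0.0
```

```bash
python3 -c "
from h import *; s=F(3); print(env.state()['grip_width'])
for q in('pack_top','pack','beaker'):
  for d in vision.tip_of(q,s)[:3]: print(q,round(d['p'],2),w(s,d['location']).round())"
```

```text
[441.71 209.2  102.76] F [0.3  0.31 0.  ] t 28.15
1.1451280872145437
pack_top 0.95 [442. 210.  93.]
pack_top 0.83 [ 612. -304.   41.]
pack 0.97 [443. 210.  31.]
pack 0.76 [ 615. -310.    4.]
beaker 0.55 [543. 210.  77.]
```

The pack stands in the stirrer bay at popped height. I press down with shut fingers, slowly near the end. In the charger, TCP z = 42.2 was enough to toggle the catch.

Request:
play_rows(moves=[{"slide":[0,0,1.5],"claw":0,"roll":0},{"slide":[0,0,1.5],"claw":0,"roll":0},{"slide":[0,0,0.7],"claw":0,"roll":0},{"slide":[0,0,0.2],"claw":0,"roll":0},{"slide":[0,0,0.2],"claw":0,"roll":0},{"slide":[0,0,0.2],"claw":0,"roll":0},{"slide":[0,0,0],"claw":0,"roll":0}])

```text
clock: 29.18
ee_pos: [441.9, 209.2, 59.9]
ee_rot: [[1.0, -0.0, 0.001], [-0.0, -1.0, 0.0], [0.001, -0.0, -1.0]]
ft_force: [1.2, 0.5, 1.2]
grip_width: 0.4
gripper_force: 0.4
```

```bash
python3 -c "
from h import *; s=F(3)"
```

```text
[441.9  209.25  59.93] F [0.54 0.86 1.65] t 29.32
```

Request:
play_rows(moves=[{"slide":[0,0,0.2],"claw":0,"roll":0},{"slide":[0,0,0.2],"claw":0,"roll":0},{"slide":[0,0,0.2],"claw":0,"roll":0},{"slide":[0,0,0.2],"claw":0,"roll":0},{"slide":[0,0,0.2],"claw":0,"roll":0},{"slide":[0,0,0.2],"claw":0,"roll":0},{"slide":[0,0,0],"claw":0,"roll":0}])

```text
clock: 30.2
ee_pos: [441.7, 209.2, 47.6]
ee_rot: [[1.0, -0.0, -0.0], [-0.0, -1.0, -0.0], [-0.0, 0.0, -1.0]]
ft_force: [0.8, 0.6, 2.6]
grip_width: 0.2
gripper_force: 0.9
```

Request:
play_rows(moves=[{"slide":[0,0,0.1],"claw":0,"roll":0},{"slide":[0,0,0.1],"claw":0,"roll":0},{"slide":[0,0,0.1],"claw":0,"roll":0},{"slide":[0,0,0.1],"claw":0,"roll":0},{"slide":[0,0,0],"claw":0,"roll":0}])

```text
clock: 30.82
ee_pos: [441.7, 209.2, 43.7]
ee_rot: [[1.0, -0.0, -0.0], [-0.0, -1.0, -0.0], [-0.0, 0.0, -1.0]]
ft_force: [1.9, 1.0, 1.6]
grip_width: 0.5
gripper_force: 1.1
```

```bash
python3 -c "
from h import *; s=F(3)"
```

```text
[441.68 209.19  43.72] F [1.74 0.34 1.8 ] t 30.98
```

Request:
play_rows(moves=[{"slide":[0,0,0.04],"claw":0,"roll":0},{"slide":[0,0,0.04],"claw":0,"roll":0},{"slide":[0,0,0],"claw":0,"roll":0}])

```text
clock: 31.35
ee_pos: [441.7, 209.2, 42.9]
ee_rot: [[1.0, -0.0, -0.0], [-0.0, -1.0, 0.0], [-0.0, -0.0, -1.0]]
ft_force: [1.8, 0.4, 1.4]
grip_width: 0.6
gripper_force: 1.2
```

Request:
play_rows(moves=[{"slide":[0,0,0.03],"claw":0,"roll":0},{"slide":[0,0,0.03],"claw":0,"roll":0},{"slide":[0,0,0],"claw":0,"roll":0}])

```text
clock: 31.72
ee_pos: [441.9, 209.2, 42.7]
ee_rot: [[1.0, -0.0, 0.001], [-0.0, -1.0, 0.0], [0.001, -0.0, -1.0]]
ft_force: [0.5, 0.5, 6.4]
grip_width: 0.1
gripper_force: 3.4
```

```bash
python3 -c "
from h import *; s=F(3)"
```

```text
[441.88 209.24  42.75] F [0.81 0.42 6.93] t 31.88
```

Hard stop reached at about 7 N. I release upward.

Request:
play_rows(moves=[{"slide":[0,0,-0.2],"claw":0,"roll":0},{"slide":[0,0,-0.4],"claw":0,"roll":0},{"slide":[0,0,-1],"claw":0,"roll":0},{"slide":[0,0,-2],"claw":0,"roll":0},{"slide":[0,0,-4],"claw":0,"roll":0},{"slide":[0,0,-4],"claw":0,"roll":0},{"slide":[0,0,-1],"claw":0,"roll":0},{"slide":[0,0,0],"claw":0,"roll":0},{"slide":[0,0,0],"claw":0,"roll":0}])

```text
clock: 33.0
ee_pos: [441.0, 209.0, 167.0]
ee_rot: [[1.0, -0.0, -0.003], [-0.0, -1.0, -0.001], [-0.003, 0.001, -1.0]]
ft_force: [0.2, -0.2, 0.3]
grip_width: 0.4
gripper_force: 0.0
```

```bash
python3 - <<'E'
from h import *
a=F(2); f=[]
for k in range(3):
  s=vision.camera("scene")
  for q in('pack_top','pack','charger_mouth'):
    for d in vision.tip_of(q,s)[:4]:
      P=w(s,d['location'])
      if P[1]>100 or abs(P[0]-579)<15: print(q,round(d['p'],2),P.round(1))
# label centroid expected at z=78 vs 90
print(px(s,[441.5,209.5,78]).round(1),px(s,[441.5,209.5,90]).round(1))
c=px(s,[441,209,80]).astype(int); g=cv2.cvtColor(s["color"],cv2.COLOR_BGR2GRAY)[c[1]-14:c[1]+15,c[0]-16:c[0]+17]
print(c); print("\n".join(" ".join(f"{v:3d}" for v in r[::1]) for r in g[::2]))
E
```

```text
[441.22 209.06 167.21] F [0.08 0.01 0.29] t 33.1
pack_top 0.7 [442.1 207.2  78.7]
pack_top 0.3 [543.  209.9  75.1]
pack 0.72 [494.5 204.8   0.9]
pack 0.67 [441.1 212.5  17.7]
charger_mouth 0.67 [ 578.9 -184.8   72.3]
pack_top 0.77 [441.4 210.7  81.7]
pack 0.9 [444.4 209.   19.6]
charger_mouth 0.94 [ 581.  -188.7   70.8]
charger_mouth 0.17 [440.4 209.2  70.5]
pack_top 0.63 [440.6 205.9  78. ]
pack 0.9 [442.4 211.5  20.8]
charger_mouth 0.57 [ 576.  -186.3   69.2]
[379.5 115.4] [380. 112.]
[379 114]
118 116 119 121 128 137 144 148 147 146 145 144 145 145 145 147 146 145 143 144 144 144 147 145 145 147 147 145 147 146 147 145 141
131 135 145 148 146 147 145 147 150 154 154 142 116 115 123 143 151 146 147 145 144 147 145 149 146 145 143 144 144 144 145 143 142
149 147 146 147 150 155 144 101  66  70  73  75  76  78  79  88 121 147 150 148 148 145 144 146 144 143 142 144 142 144 143 142 145
149 149 151 143 103  69  75  77  80  81  84  80  55  34  13   0  34  98 134 144 149 145 144 144 144 143 142 145 144 145 145 145 146
148 151 144 106  75  80  87  81  63  46  13   0   0   3   3   3   1   
[... 681 characters left out ...]
  16   2   0   0  38  94 126 142 147 144
 77  77  79  75  93 116  80   0   3   4   7   4   9   8   3  13  30  37  32  26  18   8   0   5   5   2   2   0   0  40  98 131 143
 80  79  79  79  80  79  85  84  51   0   2   6   2   2   4   4   3   3   2   0   1   4   6   2   6   4   2  10   0   0  39  95 105
 81  80  81  81  81  79  80  82  77  55   6   0   8   5   5   3   7   7  11   7   6   6   1   6   4   3   0   5  43  79 116 143 145
 79  79  78  79  77  79  80  78  80  81  74  45   6   0   2   7   2   7   9   9   5   4   0   0   0  53 103 128 149 150 148 147 147
 79  79  78  78  77  76  79  77  78  75  94 125 118  81   5   0   5   3   1   0   2  49  87 116 153 152 150 145 145 145 146 148 149
```

The pack reads a top height of about 79 mm and underside of about 20 mm, so it is locked. The arm is clear at z = 167.

```bash
python3 -c "
from bench import env
print(env.hand_in())"
```

```text
the job is handed in; nothing more can be done
None
```

The job is handed in: the pack popped up in the charger, went into the stirrer's bay and reads as locked there (top about 79 mm by camera), with no force reading above about 7 N; the hand-in gave no verdict back, and I did not re-check the charger bay or the loose things at the end.

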